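Clear the jammed fruit chute

ROBOT

A 6-joint arm with a two-finger parallel gripper is mounted at the origin on the work surface. World frame = base frame: x ahead of the robot, y to its left, z up, the work surface at z = 0. Lengths are in m, angles in rad, forces in N, time in s.
With the tool pointing down it reaches from about 0.4 to 0.925 m from the base axis. Payload 3.4 kg.
Tool frame: the origin (TCP) lies between the finger pads; the fingertips stand 14 mm ahead of it and the grasp point (between the pads) lies 5 mm behind it; z points along the fingers, y is the line along which they close (so a half turn about z gives the same grasp; the last joint's range is limited). The gripper opens to 85 mm and grips with 20 to 120 N. Pads are 22 mm wide; open, the fingers measure 114 mm over their backs; the gripper's body (76 mm by 85 mm) begins 54 mm behind the grasp point. The pads swing forward as they close: fully open they stand 13 mm farther back than shut.
Start: joints at [-1.296, 0.307, 1.506, -0, 1.328, -0.073], TCP at [0.196, -0.54, 0.245] pointing down, gripper open.
Joint ranges: [-3.12, 3.12], [-1.05, 2.28], [0.14, 2.33], [-1.42, 4.57], [0.1, 2.73], [-2.68, 2.68]. Speed limits (rad/s): [2.57, 2.57, 3.14, 3.14, 3.14, 3.14].

INTERFACE

Orientations are given as a rotation vector (axis times angle).
In Python, from bench import r gives the robot as it stands. The module is installed in compiled form; this text tells all that it offers.
- The arm moves only by the tool jog_arm, never from a script. Its argument "motion" is one flat list of numbers, 5 for each row, row after row: the shift along the tool's x, y, z in parts of the range, where 1.0 means 600 mm, then the turn about the tool's z in a scale on which 1.0 is 90 degrees, then the closure, from 0 (fully open) to 1 (shut). In form: [tx, ty, tz, twist, grip, tx, ty, tz, twist, grip, ...]. A call has 1 to 12 rows; each row is the pose to reach, as a shift and turn from the pose commanded when the call began, along the tool's axes at that moment; what a row does not reach only later rows make up. A row lasts 1/12 s, in which the tool goes at most 41.7 mm and 7.16 degrees, less where a joint would pass 70% of its speed; a pose out of reach is approached as far as the arm can. Shift and turn numbers lie between -1 and 1, and a call with a number outside is refused. A call with a gripper value outside its range is refused whole. The fingers move at their own pace and stop on an object; "newtons" is the grip in N (left out, the last holds). Time passes only in rows, so rows that repeat a pose let the fingers close. It gives the time, the measured TCP pose, the force, the opening and the grip force at its end, in the units of the state.
- r.sense(): the state, without advancing time (a new reading comes with each control period).
- r.snapshot(name): name is "scene" or "side" or "wrist"; returns the picture (400x640x3 uint8, blue, green, red); there is no depth.
- r.camera_model(name): a dict with "mtx" (3x3 intrinsics, pixels), "R" (3x3) and "t" (3): a world point X has camera coordinates R X + t. Camera axes: x right, y down, z forward; pixel columns grow to the right and rows downward; lengths in m; the calibration is good to about 2 mm. A picture is of the moment at which its call begins: read the wrist's pose just before it. camera_model takes no time and is no camera call; for the wrist camera it gives the pose at the moment of the call.
- r.close_job(): hands the job in; it is judged then, once.
The state is a dict: "time": time; "q": joint angles; "dq": joint speeds; "joint_efforts": joint torques, N m; "tcp_pos": TCP position; "ee_rot": TCP orientation; "force": force on the tool from outside, world axes, zero at the start; "wrist_torque": the same for the moment, N m; "gripper_width": finger opening in m; "gripper_force": force on a finger pad.
Only numpy, scipy, OpenCV 4.12 (cv2) and the standard library are available. Lean on these libraries where they do the work, as an engineer would, in place of code of your own. Each camera call takes 0.05 s, during which the arm holds its last target. There are 200 camera calls.

TASK

The lime and the orange are jammed side by side at the narrow opening of the pantry's fruit chute. Nudge the lime back up the slope, pushing the red follower ahead of it, until the follower is pressed firmly home against its buffers so that its catch sets, then let go so that both fruits roll down through the opening into the lower tray. Be gentle enough not to bruise the fruit, keep both fruits down on the chute, and leave the other things on the counter where they are.

Things in the scene. Friction and masses are not known exactly. Their poses are not given: they have to be found in the camera images.
- chute: Fixed open fruit chute, plywood with white sides, 276 long x 128 wide. Origin on the table below the opening; +x runs uphill (lower tray at -x), y across, z up. The floor slopes 10 degrees: floor height in m = 0.040 + 0.176 x (chute frame). Side walls, cheeks and shoulders stand 20 mm above the floor: a closed gripper can pass over them and touch a fruit at or above its middle.
- opening (a point): Middle of the 62 mm wide opening, 26 mm above the floor, at x = -0.005 in the chute's frame; axes as the chute's. Uphill of it two wooden cheeks, at 40 degrees to the x axis, widen from the opening to the 116 mm lane over 32 mm of length.
- tray (a point): Middle of the lower tray's floor, 116 mm wide, from x = -0.138 (end wall, 34 mm high) to -0.010 in the chute's frame.
- hood (a point): Middle of the clear hood over the lane, x = 0.066 to 0.118 in the chute's frame, its top 63 mm above the chute's floor. Nothing else is above the lane.
- lime: Green lime, a smooth, slippery ball of 52 mm diameter, 55 to 115 g; origin at its centre. It starts in the jam on the left or right of the orange: centre at about x = 0.030, y = +-0.026, z = 0.072 in the chute's frame, touching its cheek, the orange and the follower. Fingers pressing on it with more than 14 N bruise it.
- orange: Small orange, a ball of 52 mm diameter, 55 to 115 g, origin at its centre, jammed beside the lime in the same way. More than 14 N from the fingers bruises it. It rolls out by itself once the lime has been pushed back about 17 mm or more.
- follower (a joint): Red follower board, 112 wide x 34 high, across the lane behind the fruits; slides along the floor with about 4 N of friction and stays where left. Value in m: 0 as jammed, growing uphill, 0.032 home against rigid buffers. Its catch sets only when, at home, the lime presses on it with 7 N or more for 0.3 s: press with 9 to 11 N along the slope.
- follower_face (a point): Middle of the follower's front face (the face that the fruits touch), 26 mm above the chute's floor; at x = 0.056 in the chute's frame as jammed, 0.088 when home.
- spice_red: Loose spice jar with red cap, 44 diameter x 95 high, beside the chute; origin at its underside. Bystander.
- spice_black: Loose spice jar with black cap, 44 diameter x 100 high, beside the chute; origin at its underside. Bystander.
- tin_big: Loose food tin with red label, 74 diameter x 110 high, beside the chute; origin at its underside. Bystander.
- tin_small: Loose small tin with yellow label, 60 diameter x 60 high, beside the chute; origin at its underside. Bystander.
- oil: Loose green bottle, 60 diameter x 200 high, beyond the chute; origin at its underside. Bystander.
- honey: Loose amber jar, 72 diameter x 100 high, beyond the chute; origin at its underside. Bystander.
- bowl: Loose blue bowl, 120 diameter x 50 high, to the right; origin at its underside. Bystander.
Not all that is in view belongs to the job. Leave any pink look-alike of the lime alone. What is shaped like the orange but purple is not meant.

How it is judged:
By the outcome, as a careful person would: the job done as asked, in the order asked, and still so for the second after the job is handed in, with the robot touching nothing.
It also fails if it takes over 51 s, if anything falls off the work surface, if the arm or the gripper's body presses on something with over 40 N, if the wrist force passes 120 N, or if a joint passes its speed limit or range.

## Working session

There is one attempt and no reset: what is moved stays moved. The work goes in short steps, Python scripts to look and compute and a tool call to move; the robot and the scene stay as the last step left them, time stands still between calls to the robot, and variables do not carry over. Pictures are saved under pics/ and viewed, at most 10 in all, crops included, and the job is handed in when it is done.

Besides the shell and the picture viewer there is one more tool, called as name(argument=value, ...), one argument or row to a line, values as JSON. jog_arm: Moves the arm, as the interface text tells. Its arguments: {"type":"object","properties":{"motion":{"type":"array","items":{"type":"number"}},"newtons":{"type":"number"}},"required":["motion"]}

```bash
mkdir -p pics
python3 - <<'E'
from bench import r
import cv2,numpy as np
s=r.sense();print(s['time'],s['tcp_pos'],s['ee_rot'],s['gripper_width'])
for n in("scene","side"):
    cv2.imwrite(f"pics/{n}0.png",r.snapshot(n));c=r.camera_model(n);print(n,c['mtx'].tolist(),(-c['R'].T@c['t']).round(3),c['R'][2].round(2))
E
```

```text
0.0 [ 0.19630629 -0.53973965  0.24439644] [-3.09193039e+00 -5.44796121e-01  3.62098837e-04] 0.08512479526469047
scene [[405.72988013206754, 0.0, 317.61470870605024], [0.0, 405.72988013206754, 196.51422006858033], [0.0, 0.0, 1.0]] [ 1.276 -0.019  0.738] [-0.74 -0.07 -0.67]
side [[387.0522193167655, 0.0, 319.76806233511655], [0.0, 387.0522193167655, 196.6904696514484], [0.0, 0.0, 1.0]] [0.334 0.615 0.68 ] [ 0.25 -0.75 -0.61]
```

View pics/scene0.png

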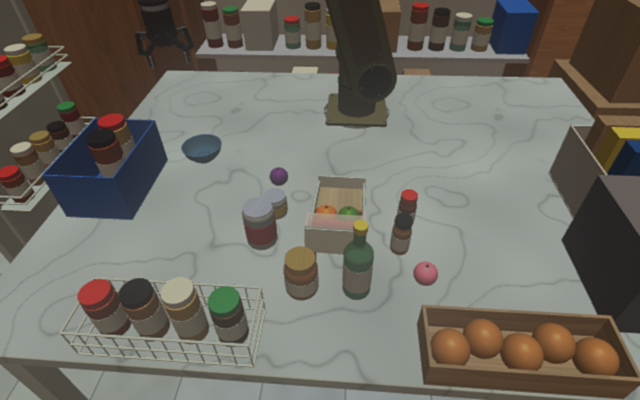

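View pics/side0.png

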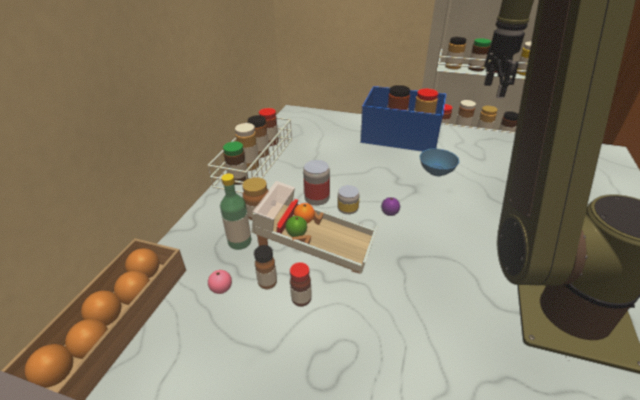

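The lime is at about (348,212) in the scene view and (296,227) in the side view, on the +y side. The orange is at (327,210) and (305,213). The tray points back towards the robot. Next I triangulate the fruits and look at enlarged crops.

```bash
cat > h.py <<'E'
import cv2,numpy as np
def blob(im,lo,hi,roi):
    x0,y0,x1,y1=roi;h=cv2.cvtColor(im,cv2.COLOR_BGR2HSV)[y0:y1,x0:x1]
    m=cv2.inRange(h,lo,hi);cs=cv2.findContours(m,0,1)[0];c=max(cs,key=cv2.contourArea)
    (x,y),rad=cv2.minEnclosingCircle(c);return np.array([x+x0,y+y0]),rad,cv2.contourArea(c)
def ray(c,p):
    d=c['R'].T@np.linalg.inv(c['mtx'])@[p[0],p[1],1];return -c['R'].T@c['t'],d/np.linalg.norm(d)
def tri(a,pa,b,pb):
    o,d=ray(a,pa);q,e=ray(b,pb);s,t=np.linalg.lstsq(np.c_[d,-e],q-o,rcond=None)[0]
    A,B=o+s*d,q+t*e;return (A+B)/2,np.linalg.norm(A-B)
def onz(c,p,z):
    o,d=ray(c,p);return o+d*(z-o[2])/d[2]
def proj(c,X):
    x=c['mtx']@(c['R']@X+c['t']);return x[:2]/x[2]
E
python3 - <<'E'
from h import *;from bench import r
S=cv2.imread('pics/scene0.png');D=cv2.imread('pics/side0.png');a,b=r.camera_model('scene'),r.camera_model('side')
G=((35,90,30),(80,255,255));O=((5,160,130),(20,255,255))
for n,k,ra,rb in(('lime',G,(336,198,366,217),(282,212,312,242)),('orange',O,(312,200,340,222),(292,200,320,226))):
    A=blob(S,*k,ra);B=blob(D,*k,rb);print(n,A,B,tri(a,A[0],b,B[0]))
    print(onz(a,A[0],.072),onz(b,B[0],.072))
x=cv2.resize(S[165:265,290:380],None,fx=5,fy=5,interpolation=2);y=cv2.resize(D[175:275,245:380],None,fx=5,fy=5,interpolation=2)
cv2.imwrite('pics/cs.png',x);cv2.imwrite('pics/cd.png',y)
E
```

```text
lime (array([348.5, 213. ]), 9.552586555480957, 110.0) (array([295.81578922, 225.81578922]), 10.37032413482666, 292.0) (array([ 0.60335618, -0.01219777,  0.07801468]), np.float64(0.0039760980648113125))
[ 0.5951793  -0.01354296  0.072     ] [ 0.60659568 -0.01599502  0.072     ]
orange (array([331.5, 209. ]), 4.609872341156006, 25.5) (array([304. , 211.5]), 10.30786418914795, 224.0) (array([ 0.59930868, -0.05358875,  0.08718553]), np.float64(0.0012461403311840539))
[ 0.58417702 -0.05395426  0.072     ] [ 0.60594992 -0.07153271  0.072     ]
```

View pics/cs.png

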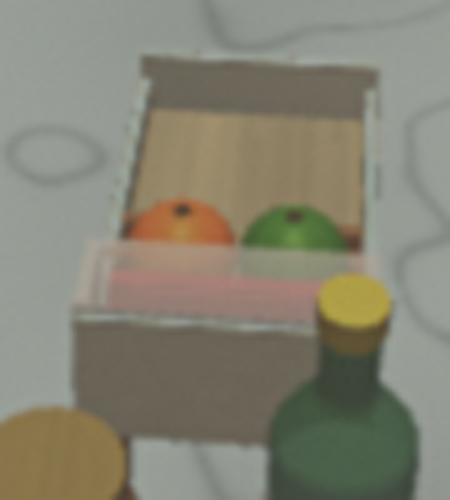

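View pics/cd.png

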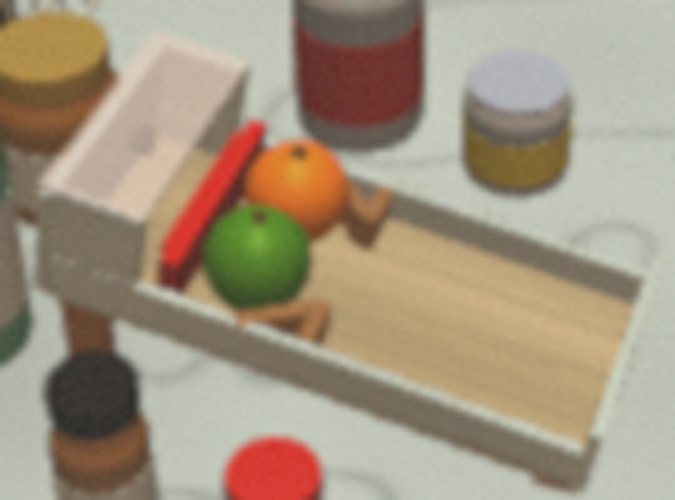

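The crops (×5) show the lime on the +y side with its circle centre near (349,216.5) in scene and (296.5,226) in side. The orange is at (326.4,215) and (304.6,212.8). The tray end-wall top corners are at (318.6,177) and (365.6,179.4) in scene, and (374,231) and (362.6,265.4) in side.

Run:
```python
from h import *;from bench import r
a,b=r.camera_model('scene'),r.camera_model('side')
P={}
for n,p,q in(('lime',(349.2,216.4),(296.5,226.2)),('orange',(326.4,215.2),(304.6,212.8)),('cornR',(318.6,177),(374,231)),('cornL',(365.6,179.4),(362.6,265.4))):
    P[n],g=tri(a,p,b,q);print(n,P[n].round(4),round(g,4))
for u,v in(('orange','lime'),('cornR','cornL')):
    d=P[v]-P[u];print(np.linalg.norm(d),'yaw of chute',np.degrees(np.arctan2(-d[0],d[1])))
m=(P['lime']+P['orange'])/2-(P['cornL']+P['cornR'])/2;print(m,np.degrees(np.arctan2(m[1],m[0])))
s=r.sense();R=cv2.Rodrigues(s['ee_rot'])[0];print(R.round(3))
```

```text
lime [ 0.6049 -0.0128  0.0723] 0.0034
orange [ 0.6035 -0.0658  0.0714] 0.0032
cornR [ 0.4305 -0.0947  0.0377] 0.0086
cornL [0.4327 0.03   0.0405] 0.0024
0.053016669426748 yaw of chute -1.5375115295549173
0.12476939279957916 yaw of chute -1.0197110994055312
[ 0.17256951 -0.00694747  0.03277191] -2.3054231045274096
[[ 0.94   0.342 -0.001]
 [ 0.342 -0.94   0.002]
 [ 0.    -0.002 -1.   ]]
```

Units first: shifts go in shares of 600 mm and turns go in shares of 90 degrees. So 40 cm / 60 = 0.6667, -29.3 cm / 60 = -0.4883, 21.5 degrees / 90 = 0.2389.

jog_arm(
  motion=[0.6667,-0.4883,0,0.2389,0.85,0.6667,-0.4883,0,0.2389,0.85,0.6667,-0.4883,0,0.2389,0.85,0.6667,-0.4883,0,0.2389,0.85,0.6667,-0.4883,0,0.2389,0.85,0.6667,-0.4883,0,0.2389,0.85,0.6667,-0.4883,0,0.2389,0.85,0.6667,-0.4883,0,0.2389,0.85,0.6667,-0.4883,0,0.2389,0.85,0.6667,-0.4883,0,0.2389,0.85,0.6667,-0.4883,0,0.2389,0.85,0.6667,-0.4883,0,0.2389,0.85],
  newtons=20,
)

```text
time: 1.1
tcp_pos: [0.4727, -0.1262, 0.2451]
ee_rot: [-3.141, 0.041, 0.001]
force: [0.0, -0.7, -0.1]
gripper_width: 0.0129
gripper_force: 0.0
```

Scaled: -11.8 cm / 60 = -0.1967, 8 cm / 60 = 0.1333.

jog_arm(
  motion=[0.125,-0.1967,0,0,0.85,0.125,-0.1967,0,0,0.85,0.125,-0.1967,0,0,0.85,0.125,-0.1967,0,0,0.85,0.125,-0.1967,0.0667,0,0.85,0.125,-0.1967,0.1333,0,0.85,0.125,-0.1967,0.1333,0,0.85,0.125,-0.1967,0.1333,0,0.85,0.125,-0.1967,0.1333,0,0.85],
)

```text
time: 1.85
tcp_pos: [0.551, -0.0128, 0.1664]
ee_rot: [3.141, -0.042, 0.001]
force: [-0.8, -0.1, 0.2]
gripper_width: 0.0129
gripper_force: 0.0
```

Run:
```python
from h import *;from bench import r
s=r.sense();w=r.camera_model('wrist');cv2.imwrite('pics/w1.png',r.snapshot('wrist'));D=r.snapshot('side');cv2.imwrite('pics/d1.png',D)
print(s['tcp_pos'],s['force'],(-w['R'].T@w['t']).round(3),w['R'][2].round(2),proj(w,np.array([.605,-.0128,.072])))
```

```text
[ 0.55095832 -0.0128207   0.16637579] [-0.81916315 -0.09696847  0.24293107] [ 0.634 -0.015  0.295] [-0.32  0.01 -0.95] [322.43162311 133.43293387]
```

View pics/w1.png

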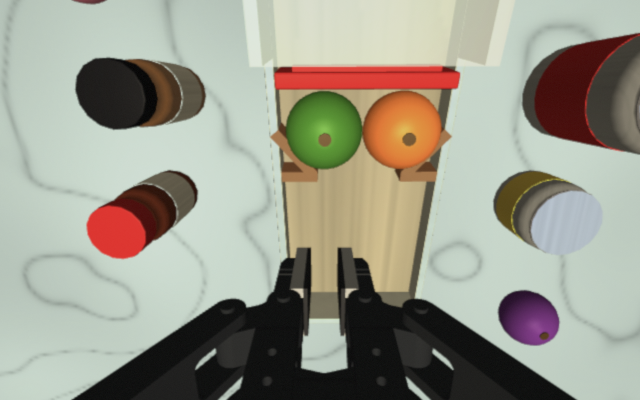

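The wrist view shows the lime at about (323,130), 38 px in radius, touching the red follower at row 78. The orange is at (403,130), and the fingers are in line with the lime. Before lowering, I refine the lime's position and check the clearance to the oil bottle and jars.

Run:
```python
from h import *;from bench import r
W=cv2.imread('pics/w1.png');w,a,b=[r.camera_model(n) for n in('wrist','scene','side')]
L=blob(W,(35,90,30),(80,255,255),(270,80,372,180));O=blob(W,(5,160,130),(20,255,255),(355,80,445,180))
D=cv2.imread('pics/side0.png');B=blob(D,(35,90,30),(80,255,255),(282,212,312,242))
print(L,O);l,o=onz(w,L[0],.072),onz(w,O[0],.072);print(l,o,np.degrees(np.arctan2(-(l-o)[0],(l-o)[1])),np.linalg.norm(l-o))
print('lime tri',tri(w,L[0],b,B[0]))
print('oil top',onz(a,(361,225),.2),tri(a,(361,225),b,(228,179)), 'honey',onz(a,(301,256),.1),'black',onz(a,(403,218),.1))
```

```text
(array([323.26715469, 129.54163361]), 38.965763092041016, 4545.5) (array([401.76065063, 129.39147949]), 39.574092864990234, 4530.5)
[ 0.60889598 -0.01368395  0.072     ] [ 0.60743252 -0.06693223  0.072     ] -1.5742966953751525 0.0532683924455427
lime tri (array([ 0.60759313, -0.01442081,  0.07265805]), np.float64(0.0031071128638504274))
oil top [0.75611327 0.00905592 0.2       ] (array([0.750632  , 0.0091651 , 0.19457664]), np.float64(0.00048563507984716)) honey [ 0.75391009 -0.10629125  0.1       ] black [0.6320599  0.10632101 0.1       ]
```

Scaled: 8.5 cm / 60 = 0.1417, 6 cm / 60 = 0.1.

jog_arm(
  motion=[0,0,0.05,0,0.85,0,0,0.1,0,0.85,0,0,0.1417,0,0.85,0,0,0.1417,0,0.85,0,0,0.1417,0,0.85,0,0,0.1417,0,0.85],
)

```text
time: 2.45
tcp_pos: [0.5522, -0.0128, 0.0825]
ee_rot: [3.141, -0.042, 0.006]
force: [0.2, 0.6, -0.2]
gripper_width: 0.0132
gripper_force: 0.0
```

jog_arm(
  motion=[0.0083,0,0.0042,0,0.85,0.0167,0,0.0042,0,0.85,0.02,0,0.0042,0,0.85,0.0233,0,0.0037,0,0.85,0.025,0,0.0033,0,0.85,0.025,0,0.0033,0,0.85,0.025,0,0.0033,0,0.85],
)

```text
time: 3.03
tcp_pos: [0.5653, -0.0127, 0.0783]
ee_rot: [-3.141, 0.041, 0.0]
force: [-0.1, 0.1, -0.1]
gripper_width: 0.0129
gripper_force: 0.0
```

jog_arm(
  motion=[0.0025,0,-0.0005,0,0.85,0.005,0,-0.001,0,0.85,0.0075,0,-0.0017,0,0.85,0.01,0,-0.0022,0,0.85,0.0125,0,-0.0025,0,0.85,0.015,0,-0.0028,0,0.85,0.015,0,-0.0028,0,0.85],
)

```text
time: 3.62
tcp_pos: [0.5731, -0.0128, 0.0796]
ee_rot: [-3.141, 0.042, 0.004]
force: [-1.7, 0.9, 1.1]
gripper_width: 0.0132
gripper_force: 1.4
```

Scaled: 0.4 cm / 60 = 0.0067, 0.3 cm / 60 = 0.005.

jog_arm(
  motion=[0.0017,0,-0.0003,0,0.85,0.0033,0,-0.0007,0,0.85,0.005,0,-0.0008,0,0.85,0.0067,0,-0.0012,0,0.85,0.0067,0,-0.0012,0,0.85],
)

```text
time: 4.03
tcp_pos: [0.5762, -0.0128, 0.0801]
ee_rot: [-3.141, 0.041, 0.007]
force: [-5.4, 0.6, 0.3]
gripper_width: 0.0127
gripper_force: 2.6
```

Scaled: 1.2 cm / 60 = 0.02, 1.08 cm / 60 = 0.018.

jog_arm(
  motion=[0.002,0,-0.0003,0,0.85,0.004,0,-0.0007,0,0.85,0.006,0,-0.001,0,0.85,0.008,0,-0.0013,0,0.85,0.01,0,-0.0018,0,0.85,0.012,0,-0.0022,0,0.85,0.014,0,-0.0025,0,0.85,0.016,0,-0.0028,0,0.85,0.018,0,-0.0032,0,0.85,0.02,0,-0.0035,0,0.85,0.02,0,-0.0035,0,0.85],
)

```text
time: 4.95
tcp_pos: [0.5882, -0.0131, 0.0821]
ee_rot: [-3.141, 0.041, 0.007]
force: [-5.8, 0.7, 1.7]
gripper_width: 0.0131
gripper_force: 2.6
```

Run:
```python
from h import *;from bench import r
print(r.sense()['tcp_pos']);D=r.snapshot('side')[165:285,230:390];W=cv2.resize(r.snapshot('wrist'),(448,280))
cv2.imwrite('pics/m1.png',np.vstack([cv2.resize(D,(448,336)),W])[:600])
```

```text
[ 0.58822609 -0.01314461  0.08214399]
```

View pics/m1.png

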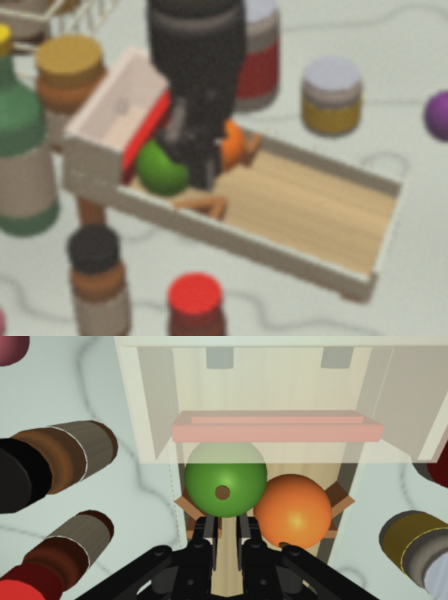

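The lime, at (225,478) in the lower panel, is held between the fingers and the follower. The orange, at (293,512), is now free and just touching the cheek. Continuing up the slope.

Scaled: 1.2 cm / 60 = 0.02, 1.08 cm / 60 = 0.018.

jog_arm(
  motion=[0.002,0,-0.0003,0,0.85,0.004,0,-0.0007,0,0.85,0.006,0,-0.001,0,0.85,0.008,0,-0.0013,0,0.85,0.01,0,-0.0018,0,0.85,0.012,0,-0.0022,0,0.85,0.014,0,-0.0025,0,0.85,0.016,0,-0.0028,0,0.85,0.018,0,-0.0032,0,0.85,0.02,0,-0.0035,0,0.85,0.02,0,-0.0035,0,0.85],
)

```text
time: 5.97
tcp_pos: [0.6004, -0.0134, 0.0843]
ee_rot: [-3.141, 0.041, 0.007]
force: [-6.7, 0.4, 1.1]
gripper_width: 0.0125
gripper_force: 2.6
```

jog_arm(
  motion=[0.0008,0,-0.0002,0,0.85,0.0017,0,-0.0003,0,0.85,0.0025,0,-0.0005,0,0.85,0.0025,0,-0.0005,0,0.85],
)

```text
time: 6.3
tcp_pos: [0.6017, -0.0135, 0.0845]
ee_rot: [-3.141, 0.041, 0.007]
force: [-5.5, 0.6, 0.9]
gripper_width: 0.0129
gripper_force: 2.6
```

Scaled: 0.1 cm / 60 = 0.0017, 0.05 cm / 60 = 0.0008.

jog_arm(
  motion=[0.0008,0,-0.0002,0,0.85,0.0017,0,-0.0003,0,0.85,0.0017,0,-0.0003,0,0.85],
)

```text
time: 6.55
tcp_pos: [0.6027, -0.0135, 0.0847]
ee_rot: [-3.141, 0.041, 0.007]
force: [-4.0, -0.1, 0.3]
gripper_width: 0.0128
gripper_force: 2.6
```

Scaled: 0.1 cm / 60 = 0.0017, 0.05 cm / 60 = 0.0008.

jog_arm(
  motion=[0.0008,0,-0.0002,0,0.85,0.0017,0,-0.0003,0,0.85,0.0017,0,-0.0003,0,0.85],
)

```text
time: 6.8
tcp_pos: [0.6037, -0.0136, 0.0849]
ee_rot: [-3.141, 0.041, 0.007]
force: [-5.7, 1.1, 1.2]
gripper_width: 0.0131
gripper_force: 2.6
```

Scaled: 0.1 cm / 60 = 0.0017, 0.05 cm / 60 = 0.0008.

jog_arm(
  motion=[0.0008,0,-0.0002,0,0.85,0.0017,0,-0.0003,0,0.85,0.0017,0,-0.0003,0,0.85],
)

```text
time: 7.05
tcp_pos: [0.6047, -0.0136, 0.0851]
ee_rot: [-3.141, 0.041, 0.007]
force: [-5.4, 0.7, 0.3]
gripper_width: 0.0127
gripper_force: 2.6
```

Scaled: 0.05 cm / 60 = 0.0008, -0.01 cm / 60 = -0.0002.

jog_arm(
  motion=[0.0008,0,-0.0002,0,0.85,0.0008,0,-0.0002,0,0.85],
)

```text
time: 7.22
tcp_pos: [0.6049, -0.0135, 0.0851]
ee_rot: [-3.141, 0.041, 0.008]
force: [-5.1, 0.3, -0.4]
gripper_width: 0.0129
gripper_force: 2.8
```

Scaled: 0.05 cm / 60 = 0.0008, -0.01 cm / 60 = -0.0002.

jog_arm(
  motion=[0.0008,0,-0.0002,0,0.85,0.0008,0,-0.0002,0,0.85],
)

```text
time: 7.38
tcp_pos: [0.605, -0.0135, 0.0851]
ee_rot: [-3.141, 0.041, 0.009]
force: [-6.0, 0.5, -0.5]
gripper_width: 0.0129
gripper_force: 3.1
```

jog_arm(
  motion=[0.0008,0,-0.0002,0,0.85,0.0017,0,-0.0003,0,0.85,0.0017,0,-0.0003,0,0.85],
)

```text
time: 7.63
tcp_pos: [0.6051, -0.0135, 0.0851]
ee_rot: [-3.141, 0.041, 0.012]
force: [-7.8, 0.8, 1.5]
gripper_width: 0.0126
gripper_force: 3.8
```

Scaled: 0.15 cm / 60 = 0.0025, 0.08 cm / 60 = 0.0013.

jog_arm(
  motion=[0.0013,0,-0.0003,0,0.85,0.0025,0,-0.0005,0,0.85,0.0025,0,-0.0005,0,0.85,0.0025,0,-0.0005,0,0.85],
)

```text
time: 7.97
tcp_pos: [0.6052, -0.0134, 0.085]
ee_rot: [-3.141, 0.041, 0.016]
force: [-9.7, 1.1, 3.0]
gripper_width: 0.0128
gripper_force: 4.7
```

Scaled: 0.05 cm / 60 = 0.0008, -0.01 cm / 60 = -0.0002.

jog_arm(
  motion=[0.0008,0,-0.0002,0,0.85,0.0008,0,-0.0002,0,0.85,0.0008,0,-0.0002,0,0.85,0.0008,0,-0.0002,0,0.85,0.0008,0,-0.0002,0,0.85,0.0008,0,-0.0002,0,0.85,0.0008,0,-0.0002,0,0.85,0.0008,0,-0.0002,0,0.85],
)

```text
time: 8.63
tcp_pos: [0.6053, -0.0134, 0.085]
ee_rot: [-3.141, 0.041, 0.018]
force: [-10.3, 1.7, 1.4]
gripper_width: 0.0129
gripper_force: 5.1
```

Run:
```python
from h import *;from bench import r
f=[]
for i in range(4):
    W=r.snapshot('wrist');f.append(r.sense()['force'])
print(np.mean(f,0));cv2.imwrite('pics/w2.png',W)
```

```text
[-10.13385429   1.01601812   1.93325143]
```

View pics/w2.png

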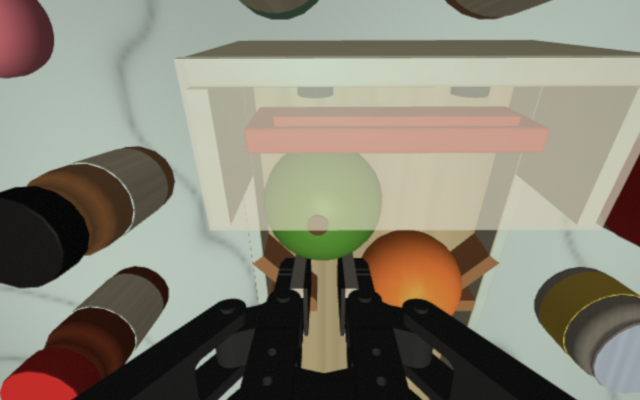

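The follower, at row 130, is against the buffers. The press of about 10 N held for well over 0.3 s. Next I ease off slightly and lift clear.

Scaled: -15 cm / 60 = -0.25, -12 cm / 60 = -0.2.

jog_arm(
  motion=[-0.0083,0,0,0,0.85,-0.0133,0,-0.0167,0,0.85,-0.0133,0,-0.0667,0,0.85,-0.0133,0,-0.1333,0,0.85,-0.0133,0,-0.2,0,0.85,-0.0133,0,-0.25,0,0.85,-0.0133,0,-0.25,0,0.85,-0.0133,0,-0.25,0,0.85,-0.0133,0,-0.25,0,0.85,-0.0133,0,-0.25,0,0.85,-0.0133,0,-0.25,0,0.85,-0.0133,0,-0.25,0,0.85],
)

```text
time: 9.83
tcp_pos: [0.6021, -0.0137, 0.235]
ee_rot: [-3.141, 0.042, 0.004]
force: [-0.6, -0.3, 0.2]
gripper_width: 0.0128
gripper_force: 0.0
```

Run:
```python
from h import *;from bench import r
print(r.sense()['tcp_pos'],r.sense()['force'])
for i in range(10): r.snapshot('scene')
D=r.snapshot('side')[165:285,230:390];W=cv2.resize(r.snapshot('wrist'),(448,280))
cv2.imwrite('pics/m2.png',np.vstack([cv2.resize(D,(424,318)),cv2.resize(W,(424,265))]))
```

```text
[ 0.60213274 -0.01371276  0.23504287] [-0.60869891 -0.27358427  0.23072591]
```

View pics/m2.png

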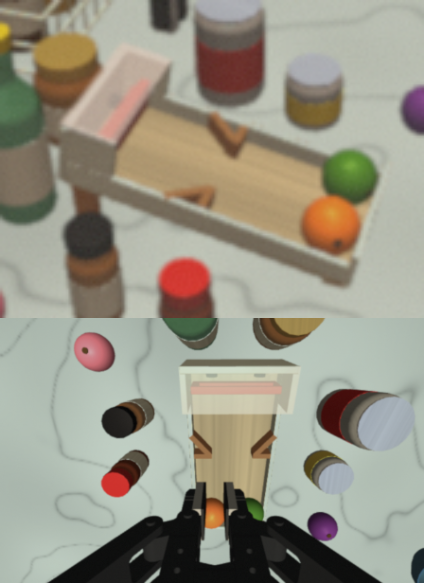

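Both fruits, at (350,175) and (330,222), are resting in the lower tray. The follower is under the hood at its home position, and the bystanders haven't moved. The robot is touching nothing, so I'm handing the job in.

```bash
python3 -c "
from bench import r
print(r.close_job())"
```

```text
the job is handed in; nothing more can be done
None
```

I pushed the lime and follower home, pressed with about 10 N for over 0.3 s, then let go; both fruits rolled into the lower tray, nothing else was seen to move, and the job is handed in (catch setting and judged result not shown).

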